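# Dial the dispenser cap to the small balls and tip them out

### The job

The tipping dispenser holds two small steel balls and one large one. Turn its cap by the bar knob until the opening that lets the small balls through but holds the large ball back faces the spout, and leave the cap so. Then press the thumb lever down to tip the dispenser until both small balls have rolled into the tray, and let go; the large ball must stay in the cup.

Things in the scene. Friction and masses are not known exactly. Their poses are not given: they have to be found in the camera images.
- dispenser: Fixed grey stand (base 135 x 164 mm). Origin on the work surface under the middle of the round cup it carries; -x points along the spout to the tray, z up. The cup tips, spout down, about an axle along y at x -30, z 95 mm. The spout is 60 mm wide and ends 120 mm from the origin. Highest point: the knob's top, z about 170 mm.
- cup (a joint): Tip angle of the cup (rad): 0 at rest, 0.42 fully tipped. At 0 its floor slopes slightly back, away from the spout, so the balls lie at the back; weight and a spring bring it back to 0 when the lever is let go. Fully tipped for 2 to 3 s, the balls roll out.
- cap (a joint): Angle of the cap (121 mm across, clear top), rad, anticlockwise from above positive, range -1.55 to 1.55, stays where left, starts -1.45 to -0.95. Its white skirt has three openings 60 degrees wide: 8 mm high (faces the spout at -1.40), 16 mm (at 0), 28 mm (at +1.40). A flat black disc on the clear top over each shows its size: 6, 12, 22 mm across.
- knob (a point): Point on the cap's axis in the black bar knob, 12 mm below the bar's top and 20 mm above the clear top (with a collar 60 mm across and 3 mm thick). Bar 54 mm long, 16 wide. The bar lies along the spout when joint cap is 0, its direction being the dispenser's yaw plus the joint value; its -x end points at the 12 mm disc.
- lever_pad (a point): Middle of the top face of the thumb lever, a black plate 56 (along the spout) x 40 mm on the dispenser's -y side, 105 mm beside the spout's centre line, at z about 0.144. A finger that presses straight down at its middle goes down about 26 mm to the stop (full tip) while the plate moves 15 mm the way the spout points; 7 N or so holds it down, and it drags the finger along with about 10 N.
- catch_tray: Loose red plastic tray, 221 (x) x 311 (y) x 48 mm high, already under the spout's end. Origin at the centre of its underside, z up.
- small_ball_1_center (a point): Centre of the first small steel ball, 12 mm diameter, in the cup at the start.
- small_ball_2_center (a point): Centre of the second small steel ball, 12 mm diameter, in the cup at the start.
- large_ball_center (a point): Centre of the large steel ball, 22 mm diameter, in the cup at the start.

How it is judged:
On the way, in this order (a step that is already met when the one before it is completed fails the run):
1. the cap's 16 mm opening faces the spout, while all balls are still in the cup (value of joint cap between -0.2 and 0.2 rad and height (world z) of each of small_ball_1_center, small_ball_2_center above 0.08 m), for 0.2 s.
2. both small balls are in the tray (x of small_ball_1_center in the frame of catch_tray between -0.108 and 0.108 m and y of small_ball_1_center in the frame of catch_tray between -0.153 and 0.153 m and height (world z) of each of small_ball_1_center, small_ball_2_center below 0.048 m and x of small_ball_2_center in the frame of catch_tray between -0.108 and 0.108 m and y of small_ball_2_center in the frame of catch_tray between -0.153 and 0.153 m), for 0.2 s.
At the end, for the whole second after the job is handed in: Both small balls lie inside the tray (below its rim), the large ball is still in the dispenser's cup, the cap still has the 16 mm opening at the spout within 0.2 rad, and the lever has come back up (all of step 2 and horizontal distance between large_ball_center and knob below 0.06 m and height (world z) of large_ball_center above 0.08 m and value of joint cap between -0.2 and 0.2 rad and height (world z) of lever_pad above 0.135 m); the robot touches nothing.
It fails at once if the large ball has left the cup (height (world z) of large_ball_center below 0.07 m).
It also fails if it takes over 51 s, if anything falls off the work surface, if the arm or the gripper's body presses on something with over 40 N, if the wrist force passes 120 N, or if a joint passes its speed limit or range.

### The arm

A 6-joint arm with a two-finger parallel gripper is mounted at the origin on a cart in front of the work surface, level with it; the furniture and walls round the work are solid. World frame = base frame: x ahead of the robot, y to its left, z up, the work surface at z = 0. Lengths are in m, angles in rad, forces in N, time in s.
With the tool pointing down it reaches from about 0.375 to 0.975 m from the base axis. Payload 3.8 kg.
Tool frame: the origin (TCP) lies on the centre line of the jaws, within the pads' length; the fingertips stand 17 mm ahead of it and the grasp point (between the pads) lies 2 mm behind it (bot.tip_extent is the distance from the TCP to the fingertips, in m); z points along the fingers, y is the line along which they close (so a half turn about z gives the same grasp; the last joint's range is limited). The gripper opens to 85 mm and grips with 20 to 120 N. Pads are 22 mm wide; open, the fingers measure 114 mm over their backs; the gripper's body (76 mm by 85 mm) begins 54 mm behind the grasp point. The pads swing forward as they close: fully open they stand 13 mm farther back than shut.
Start: joints at [-1.228, 0.264, 1.604, -0, 1.274, -0.037], TCP at [0.25, -0.627, 0.248] pointing down, gripper open.
Joint ranges: [-2.63, 2.63], [-0.94, 2.18], [0.31, 2.57], [-1.31, 4.45], [0, 2.66], [-2.55, 2.55]. Speed limits (rad/s): [2.57, 2.57, 3.14, 3.14, 3.14, 3.14].

### API

Orientations are given as a rotation vector (axis times angle).
In Python, from workcell import readout, read_camera, finish_job, bot gives the robot as it stands.
- The arm moves only by the tool jog_arm, never from a script. Its argument "deltas" is one flat list of numbers, 7 for each row, row after row: the shift along the tool's x, y, z in m, then the turn, a rotation vector about the tool's x, y, z in degrees, then the gripper command: -1 is shut, 1 is fully open, values between are in proportion. A call has 1 to 8 rows; each row is the pose to reach, as a shift and turn from the pose commanded when the call began, along the tool's axes at that moment; what a row does not reach only later rows make up. A row lasts 1/10 s, in which the tool goes at most 50 mm and 8.59 degrees, less where a joint would pass 70% of its speed; a pose out of reach is approached as far as the arm can. A call with a gripper value outside its range is refused whole. The fingers move at their own pace and stop on an object; "squeeze" is the grip in N (left out, the last holds). Time passes only in rows, so rows that repeat a pose let the fingers close. It gives the time, the measured TCP pose, the force, the opening and the grip force at its end, in the units of the state.
- readout.read_state(): the state, without advancing time (a new reading comes with each control period).
- read_camera(name): name is "scene" or "top" or "wrist"; returns a dict with "color" (420x560x3 uint8, blue, green, red), "fx", "fy", "cx", "cy" (pixels), "origin" and "attitude" of the camera in the world. Camera axes: x right, y down, z forward; pixel columns grow to the right and rows downward; lengths in m; the calibration is good to about 2 mm. A picture is of the moment at which its call begins. There is no depth.
- finish_job(): hands the job in; it is judged then, once.
The state is a dict: "time": time; "q": joint angles; "joint_vel": joint speeds; "joint_torque": joint torques, N m; "tool_pos": TCP position; "tcp_rot": TCP orientation; "wrist_force": force on the tool from outside, world axes, zero at the start; "torque": the same for the moment, N m; "width": opening from 0.0 (shut) to 1.0 (fully open); "grip_force": force on a finger pad.
Only numpy, scipy, OpenCV 4.12 (cv2) and the standard library are available. Lean on these libraries where they do the work, as an engineer would, in place of code of your own. Each camera call takes 0.05 s, during which the arm holds its last target. There are 200 camera calls.

## Working session

There is one attempt and no reset: what is moved stays moved. The work goes in short steps, Python scripts to look and compute and a tool call to move; the robot and the scene stay as the last step left them, time stands still between calls to the robot, and variables do not carry over. Pictures are saved under pics/ and viewed, at most 10 in all, crops included, and the job is handed in when it is done.

Besides the shell and the picture viewer there is one more tool, called after "Emit:" as name(argument=value, ...) on one line, values as JSON. jog_arm: Moves the arm, as the interface text tells. Its arguments: {"type":"object","properties":{"deltas":{"type":"array"},"squeeze":{"type":"number"}},"required":["deltas"]}

```bash
mkdir -p pics; ls
python3 - <<'E'
from workcell import readout, read_camera, bot
import cv2, pickle
d={}
for n in("scene","top"):
    c=read_camera(n); d[n]=c; cv2.imwrite(f"pics/{n}0.png",c["color"]); print(n,c["fx"],c["cx"],c["cy"],c["origin"],c["attitude"])
pickle.dump(d,open("c0.pkl","wb"))
s=readout.read_state();print(s["time"],s["tool_pos"],s["tcp_rot"],s["wrist_force"])
E
```

```text
pics
scene 404.1547076886266 285.8327904599249 207.48274912767582 [0.10701496 0.43280869 0.72683694] [-1.19950713  2.32639808 -0.98070703]
top 407.3722254101054 278.76981519380973 209.99917776986237 [0.43172072 0.08512001 0.96134534] [-1.9478054   2.27524177 -0.24612896]
0.1 [ 0.25000007 -0.62630816  0.24707467] [-3.08312679e+00 -5.92587918e-01  5.25147812e-04] [ 0.75413844  1.28944961 -0.43130419]
```

View pics/top0.png

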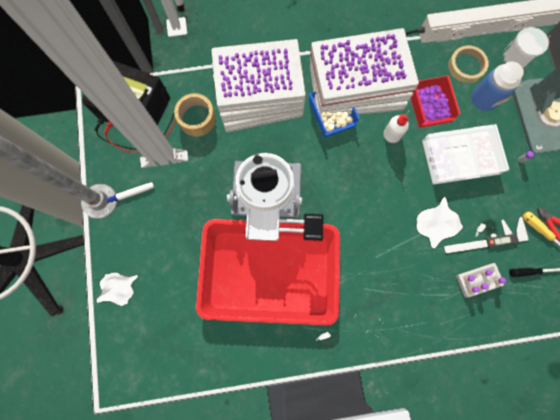

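View pics/scene0.png

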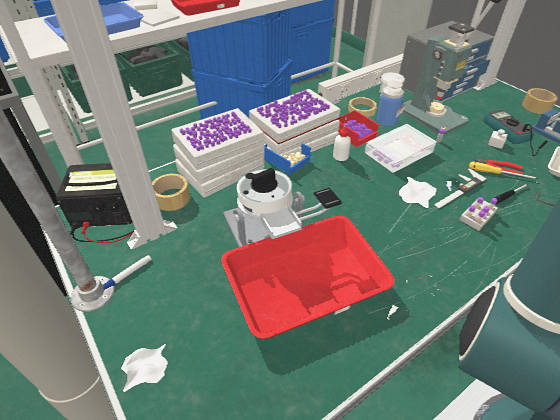

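The top view shows the cup at about (264,180), the lever pad at about (314,227), and the spout pointing down the image to the tray. I'll enlarge that part.

```bash
python3 - <<'E'
import cv2,pickle,numpy as np
d=pickle.load(open("c0.pkl","rb"))
a=cv2.resize(d["top"]["color"][145:255,220:340],None,fx=5,fy=5,interpolation=2)
cv2.imwrite("pics/topc.png",a)
E
cat > h.py <<'E'
import numpy as np, cv2
from scipy.spatial.transform import Rotation as R
def ray(c,u,v,z):
    d=R.from_rotvec(c["attitude"]).as_matrix()@np.array([(u-c["cx"])/c["fx"],(v-c["cy"])/c["fy"],1])
    o=np.array(c["origin"]); return o+d*(z-o[2])/d[2]
def proj(c,p):
    q=R.from_rotvec(c["attitude"]).as_matrix().T@(np.array(p)-c["origin"])
    return np.array([c["cx"]+c["fx"]*q[0]/q[2],c["cy"]+c["fy"]*q[1]/q[2]])
E
```

```text
(no output)
```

View pics/topc.png

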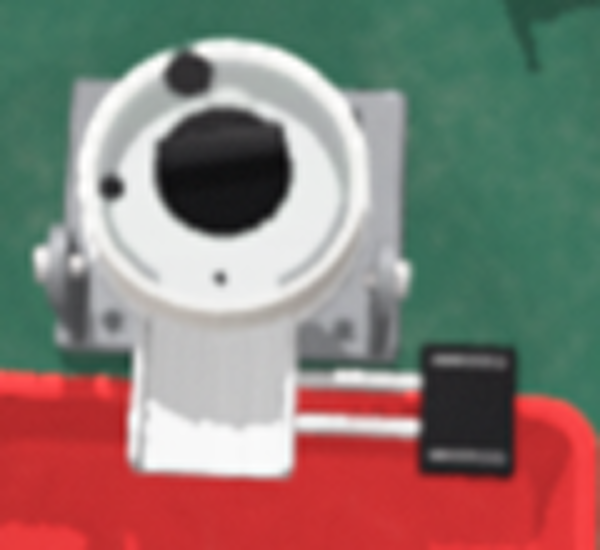

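The enlarged crop shows these positions:
- 22 mm disc at (188,73), 12 mm disc at (111,187) and 6 mm disc at (220,278).
- Collar centre near (223,172).
- Lever pad corners at (424,346), (516,347), (513,474) and (420,475).

Run:
```python
from h import *
import pickle
from scipy.optimize import least_squares
from workcell import readout
d=pickle.load(open("c0.pkl","rb"));c=d["top"]
px=lambda x,y:((x+.5)/5-.5+220,(y+.5)/5-.5+145)
P={k:ray(c,*px(*p),z)[:2] for k,p,z in [("d22",(188,73),.138),("d12",(111,187),.138),("d6",(220,278),.138),("col",(223,172),.142)]}
print(P)
L=[ray(c,*px(*p),.144)[:2] for p in [(424,346),(516,347),(513,474),(420,475)]]
pc=np.mean(L,0); print("pad",pc,[np.linalg.norm(L[i]-L[i-1]) for i in range(4)])
v=(L[2]+L[3]-L[0]-L[1]); print("spout dir pad",np.degrees(np.arctan2(v[1],v[0])))
f=lambda q:np.concatenate([q[:2]+q[2]*np.array([np.cos(q[3]+a),np.sin(q[3]+a)])-P[k] for k,a in (("d12",0),("d22",-1.4),("d6",1.4))])
q0=[*P["col"],.045,0];best=min((least_squares(f,[*P["col"],.045,t]) for t in (0,1.5,3,-1.5)),key=lambda r:r.cost)
print("fit",best.x,best.cost**.5,"dir12 deg",np.degrees(best.x[3]))
# pad offset -> yaw: in dispenser frame pad y=-.105, spout end edge
s=[ray(c,*px(*p),.10)[:2] for p in [(130,470),(293,475)]];print("spout end",s,np.linalg.norm(s[1]-s[0]));e=s[1]-s[0];print("spout dir", np.degrees(np.arctan2(e[1],e[0]))-90)
b=[ray(c,*px(*p),.01)[:2] for p in [(75,82),(406,93)]];e=b[1]-b[0];print("base",b,np.linalg.norm(e),np.degrees(np.arctan2(e[1],e[0]))-90)
st=readout.read_state();print(R.from_rotvec(st["tcp_rot"]).as_matrix().round(3))
```

```text
{'d22': array([0.72363498, 0.08360491]), 'd12': array([0.67879695, 0.12274943]), 'd6': array([0.63290186, 0.08330924]), 'col': array([0.67685751, 0.07538793])}
pad [ 0.56119762 -0.00841871] [np.float64(0.05330482064088446), np.float64(0.037707169341791434), np.float64(0.05249046024688847), np.float64(0.03762097998208634)]
spout dir pad 168.54856266978865
fit [0.67844439 0.07588139 0.0462854  1.57078649] 0.000655573574977296 dir12 deg 89.99943664681021
spout end [array([0.56484685, 0.13345459]), array([0.55202685, 0.06515991])] 0.06948751862189803
spout dir -190.6316037442221
base [array([0.7729286 , 0.13879718]), array([ 0.74241679, -0.02072299])] 0.1624119949734412 -190.82831690436345
[[ 0.929  0.371 -0.001]
 [ 0.371 -0.929  0.002]
 [ 0.    -0.002 -1.   ]]
```

```bash
cat >> h.py <<'E'
def need(p,yaw):
    "delta in tool axes to TCP at p, tool down, closing axis (tool y) at world angle yaw deg"
    from workcell import readout
    s=readout.read_state(); A=R.from_rotvec(s["tcp_rot"]).as_matrix()
    t=np.radians(yaw); y=np.array([np.cos(t),np.sin(t),0]); z=np.array([0,0,-1.]); B=np.column_stack([np.cross(y,z),y,z])
    print("t",s["time"],"pos",np.round(s["tool_pos"],4),"F",np.round(s["wrist_force"],1),"w",round(s["width"],3),"grip",round(s["grip_force"],1))
    print("d",(A.T@(np.array(p)-s["tool_pos"])).round(4),"rot",np.degrees(R.from_matrix(A.T@B).as_rotvec()).round(2))
E
python3 -c "
from h import *
need((.678,.076,.245),0)"
```

```text
t 0.1 pos [ 0.25   -0.6263  0.2471] F [ 0.8  1.3 -0.4] w 1.0 grip 0.0
d [ 0.6579 -0.4936  0.0031] rot [ -0.1   -0.07 -68.24]
```

Emit:
jog_arm(deltas=[0.3, -0.225, 0, 0, 0, -34, 0.2, 0.3, -0.225, 0, 0, 0, -34, 0.2, 0.3, -0.225, 0, 0, 0, -34, 0.2, 0.3, -0.225, 0, 0, 0, -34, 0.2, 0.3, -0.225, 0, 0, 0, -34, 0.2, 0.3, -0.225, 0, 0, 0, -34, 0.2, 0.3, -0.225, 0, 0, 0, -34, 0.2, 0.3, -0.225, 0, 0, 0, -34, 0.2])

```text
time: 0.9
tool_pos: [0.4465, -0.3032, 0.2479]
tcp_rot: [-2.774, -1.472, -0.001]
wrist_force: [0.7, -0.7, -0.9]
width: 0.602
grip_force: 0.0
```

```bash
python3 -c "
from h import *
need((.678,.076,.245),0)"
```

```text
t 0.9 pos [ 0.4465 -0.3032  0.2479] F [ 0.7 -0.7 -0.9] w 0.602 grip 0.0
d [ 0.4437 -0.0209  0.0034] rot [-3.00e-02 -9.00e-02 -3.41e+01]
```

Emit:
jog_arm(deltas=[0.36, -0.02, 0, 0, 0, -34, 0.2, 0.36, -0.02, 0, 0, 0, -34, 0.2, 0.36, -0.02, 0, 0, 0, -34, 0.2, 0.36, -0.02, 0, 0, 0, -34, 0.2, 0.36, -0.02, 0, 0, 0, -34, 0.2, 0.36, -0.02, 0, 0, 0, -34, 0.2, 0.36, -0.02, 0, 0, 0, -34, 0.2, 0.36, -0.02, 0, 0, 0, -34, 0.2])

```text
time: 1.7
tool_pos: [0.633, 0.0068, 0.2475]
tcp_rot: [-2.22, -2.221, -0.002]
wrist_force: [-0.2, -1.1, 0.8]
width: 0.6
grip_force: 0.0
```

```bash
python3 -c "
from h import *
from workcell import read_camera
need((.678,.076,.245),0)
c=read_camera('wrist');cv2.imwrite('pics/w1.png',c['color'])
import pickle;pickle.dump(c,open('w1.pkl','wb'));print(proj(c,(.678,.076,.17)),proj(c,(.561,-.008,.144)))"
```

```text
t 1.7 pos [0.633  0.0068 0.2475] F [-0.2 -1.1  0.8] w 0.6 grip 0.0
d [0.0692 0.045  0.0027] rot [ 0.01 -0.11  0.01]
[343.25045748 128.40325234] [188.87078806 234.23315934]
```

View pics/w1.png

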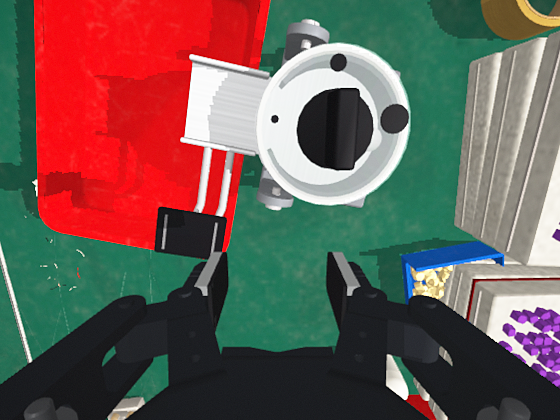

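The wrist view shows the bar knob's top centred at about (344,128), against a prediction of (343,128), and lying along world y. The lever pad is at (189,232), also as predicted. I'll go over the knob, descend and grip.

Emit:
jog_arm(deltas=[0.035, 0.023, 0, 0, 0, 0, 0.2, 0.069, 0.045, 0.003, 0, 0, 0, 0.2, 0.069, 0.045, 0.02, 0, 0, 0, 0.2, 0.069, 0.045, 0.05, 0, 0, 0, 0.2, 0.069, 0.045, 0.07, 0, 0, 0, 0.2, 0.069, 0.045, 0.084, 0, 0, 0, 0.2, 0.069, 0.045, 0.084, 0, 0, 0, 0.2], squeeze=30)

```text
time: 2.45
tool_pos: [0.6741, 0.0694, 0.1608]
tcp_rot: [-2.225, -2.213, 0.008]
wrist_force: [0.6, -0.1, -0.2]
width: 0.598
grip_force: 0.0
```

Emit:
jog_arm(deltas=[0, 0, 0, 0, 0, 0, -0.3, 0, 0, 0, 0, 0, 0, -0.7, 0, 0, 0, 0, 0, 0, -1, 0, 0, 0, 0, 0, 0, -1, 0, 0, 0, 0, 0, 0, -1])

```text
time: 2.95
tool_pos: [0.6778, 0.0707, 0.1666]
tcp_rot: [2.224, 2.215, 0.003]
wrist_force: [-0.6, -0.2, 6.4]
width: 0.192
grip_force: 30.1
```

```bash
python3 -c "
from h import *
need((.678,.076,.164),79)"
```

```text
t 2.95 pos [0.6778 0.0707 0.1666] F [-0.6 -0.2  6.4] w 0.192 grip 30.1
d [0.0053 0.0002 0.0026] rot [  0.13   0.14 -79.22]
```

Emit:
jog_arm(deltas=[0.001, 0, -0.002, 0, 0, 0, -1, 0.001, 0, -0.003, 0, 0, 0, -1, 0.001, 0, -0.003, 0, 0, 0, -1])

```text
time: 3.25
tool_pos: [0.6769, 0.0711, 0.1674]
tcp_rot: [2.225, 2.216, -0.001]
wrist_force: [-0.4, -6.6, 1.6]
width: 0.18
grip_force: 30.4
```

Emit:
jog_arm(deltas=[0, 0, 0, 0, 0, 0, -0.4, 0, 0, 0, 0, 0, 0, -0.4, 0.005, 0.001, 0, 0, 0, 0, -0.4, 0.005, 0.001, 0, 0, 0, 0, -0.4, 0.005, 0.001, 0, 0, 0, 0, -0.4, 0.005, 0.001, 0, 0, 0, 0, -0.4])

```text
time: 3.85
tool_pos: [0.6778, 0.0773, 0.1672]
tcp_rot: [-2.226, -2.217, -0.0]
wrist_force: [0.4, 0.7, 0.1]
width: 0.302
grip_force: 0.0
```

Emit:
jog_arm(deltas=[0, 0, 0, 0, 0, 0, -1, 0, 0, 0, 0, 0, 0, -1, 0, 0, 0, 0, 0, 0, -1, 0, 0, 0, 0, 0, -4, -1, 0, 0, 0, 0, 0, -10, -1, 0, 0, 0, 0, 0, -16, -1, 0, 0, 0, 0, 0, -22, -1, 0, 0, 0, 0, 0, -28, -1], squeeze=40)

```text
time: 4.65
tool_pos: [0.6775, 0.0772, 0.1677]
tcp_rot: [-1.618, -2.692, -0.0]
wrist_force: [-2.0, 1.0, 4.8]
width: 0.18
grip_force: 38.5
```

```bash
python3 -c "
from h import *
need((.678,.076,.167),79.2)"
```

```text
t 4.65 pos [0.6775 0.0772 0.1677] F [-2.   1.   4.8] w 0.18 grip 38.5
d [-0.0013 -0.0001  0.0007] rot [ 1.000e-02 -5.000e-02 -5.123e+01]
```

Forces are low, so the cap is turning with the tool.

Emit:
jog_arm(deltas=[0, 0, 0, 0, 0, -7, -1, 0, 0, 0, 0, 0, -14, -1, 0, 0, 0, 0, 0, -21, -1, 0, 0, 0, 0, 0, -28, -1, 0, 0, 0, 0, 0, -35, -1, 0, 0, 0, 0, 0, -42, -1, 0, 0, 0, 0, 0, -48, -1, 0, 0, 0, 0, 0, -51, -1])

```text
time: 5.45
tool_pos: [0.6773, 0.0763, 0.1676]
tcp_rot: [-0.303, -3.126, 0.001]
wrist_force: [-2.5, -0.8, 3.5]
width: 0.173
grip_force: 39.4
```

Emit:
jog_arm(deltas=[0, 0, 0, 0, 0, 0, -1, 0, 0, 0, 0, 0, 0, -0.2, 0, 0, 0, 0, 0, 0, 0.2, 0, 0, -0.02, 0, 0, 0, 0.2, 0, 0, -0.05, 0, 0, 0, 0.2, 0, 0, -0.08, 0, 0, 0, 0.2, -0.03, 0, -0.08, 0, 0, 0, 0.2, -0.03, 0, -0.08, 0, 0, 0, 0.2])

```text
time: 6.25
tool_pos: [0.7104, 0.0707, 0.2488]
tcp_rot: [0.309, 3.121, 0.001]
wrist_force: [-0.7, 0.6, -0.2]
width: 0.6
grip_force: 0.0
```

```bash
python3 -c "
from h import *
from workcell import read_camera
need((.561,-.008,.19),79.2)
c=read_camera('top');x=c['color'];cv2.imwrite('pics/t2.png',cv2.resize(x[130:270,200:360],None,fx=4,fy=4,interpolation=2))
c=read_camera('wrist');cv2.imwrite('pics/w2.png',c['color'])
import pickle;pickle.dump(c,open('w2.pkl','wb'));print(proj(c,(.678,.076,.17)),proj(c,(.561,-.008,.144)))"
```

```text
t 6.25 pos [0.7104 0.0707 0.2488] F [-0.7  0.6 -0.2] w 0.6 grip 0.0
d [ 0.1315 -0.1065  0.058 ] rot [ 0.05  0.31 -0.5 ]
[276.53933319 185.23940518] [124.42616106  38.2155153 ]
```

View pics/w2.png

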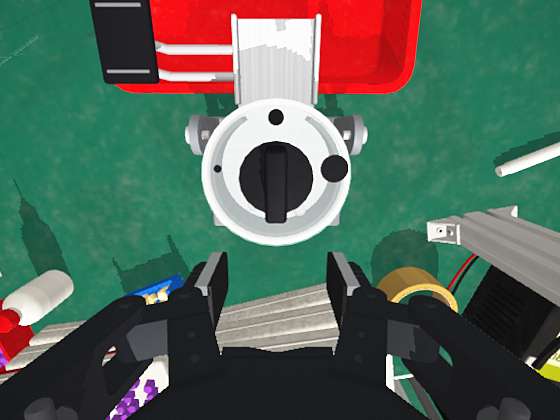

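The wrist view shows the 12 mm disc at (276,117), in line with the knob at (276,182) and the spout centre (277,60), so the cap is at 0. Next is the lever, with the fingers shut.

Emit:
jog_arm(deltas=[0.04, -0.03, 0, 0, 0, 0, -1, 0.08, -0.06, 0, 0, 0, 0, -1, 0.115, -0.09, 0, 0, 0, 0, -1, 0.131, -0.107, 0.01, 0, 0, 0, -1, 0.131, -0.107, 0.04, 0, 0, 0, -1, 0.131, -0.107, 0.065, 0, 0, 0, -1, 0.131, -0.107, 0.08, 0, 0, 0, -1, 0.131, -0.107, 0.08, 0, 0, 0, -1])

```text
time: 7.15
tool_pos: [0.5552, -0.008, 0.164]
tcp_rot: [-0.307, -3.12, 0.0]
wrist_force: [-0.5, 0.1, -0.9]
width: -0.002
grip_force: 0.0
```

```bash
python3 -c "
from h import *
need((.561,-.008,.161),79.2)"
```

```text
t 7.15 pos [ 0.5552 -0.008   0.164 ] F [-0.5  0.1 -0.9] w -0.002 grip 0.0
d [-0.0057  0.0011  0.003 ] rot [-0.04 -0.35 -0.44]
```

Emit:
jog_arm(deltas=[-0.004, 0.001, 0, 0, 0, 0, -1, -0.004, 0.001, 0.005, 0, 0, 0, -1, -0.003, 0.001, 0.009, 0, 0, 0, -1, -0.002, 0.001, 0.013, 0, 0, 0, -1, -0.001, 0.001, 0.017, 0, 0, 0, -1, 0, 0.001, 0.021, 0, 0, 0, -1, 0.001, 0.001, 0.025, 0, 0, 0, -1, 0.001, 0.001, 0.025, 0, 0, 0, -1])

```text
time: 7.95
tool_pos: [0.5533, -0.0061, 0.1413]
tcp_rot: [-0.307, -3.118, -0.001]
wrist_force: [-10.1, 3.2, 7.6]
width: 0.001
grip_force: 4.7
```

Emit:
jog_arm(deltas=[0.001, 0, 0.002, 0, 0, 0, -1, 0.002, 0, 0.004, 0, 0, 0, -1, 0.003, 0, 0.006, 0, 0, 0, -1, 0.003, 0, 0.008, 0, 0, 0, -1, 0.003, 0, 0.008, 0, 0, 0, -1])

```text
time: 8.45
tool_pos: [0.5511, -0.0057, 0.1347]
tcp_rot: [-0.307, -3.12, -0.001]
wrist_force: [-11.1, 2.4, 11.6]
width: 0.003
grip_force: 7.3
```

Emit:
jog_arm(deltas=[0, 0, 0.001, 0, 0, 0, -1, 0, 0, 0.002, 0, 0, 0, -1, 0, 0, 0.002, 0, 0, 0, -1, 0, 0, 0.002, 0, 0, 0, -1, 0, 0, 0.002, 0, 0, 0, -1, 0, 0, 0.002, 0, 0, 0, -1, 0, 0, 0.002, 0, 0, 0, -1, 0, 0, 0.002, 0, 0, 0, -1])

```text
time: 9.25
tool_pos: [0.551, -0.0057, 0.134]
tcp_rot: [-0.307, -3.12, -0.001]
wrist_force: [-15.2, 3.0, 18.4]
width: -0.006
grip_force: 11.3
```

Emit:
jog_arm(deltas=[0, 0, 0, 0, 0, 0, -1, 0, 0, 0, 0, 0, 0, -1, 0, 0, 0, 0, 0, 0, -1, 0, 0, 0, 0, 0, 0, -1, 0, 0, 0, 0, 0, 0, -1, 0, 0, 0, 0, 0, 0, -1, 0, 0, 0, 0, 0, 0, -1, 0, 0, 0, 0, 0, 0, -1])

```text
time: 10.05
tool_pos: [0.551, -0.0057, 0.1341]
tcp_rot: [-0.307, -3.12, -0.001]
wrist_force: [-14.6, 3.2, 18.2]
width: 0.001
grip_force: 11.3
```

Emit:
jog_arm(deltas=[0, 0, 0, 0, 0, 0, -1, 0, 0, 0, 0, 0, 0, -1, 0, 0, 0, 0, 0, 0, -1, 0, 0, 0, 0, 0, 0, -1, 0, 0, 0, 0, 0, 0, -1, 0, 0, 0, 0, 0, 0, -1, 0, 0, 0, 0, 0, 0, -1, 0, 0, 0, 0, 0, 0, -1])

```text
time: 10.85
tool_pos: [0.551, -0.0057, 0.134]
tcp_rot: [-0.307, -3.12, -0.001]
wrist_force: [-15.0, 2.1, 18.3]
width: 0.001
grip_force: 11.3
```

```bash
python3 -c "
from h import *
from workcell import read_camera
a=read_camera('top')['color'][140:340,190:350];b=read_camera('scene')['color'][150:350,210:400]
cv2.imwrite('pics/p3.png',np.hstack([cv2.resize(a,(360,450),interpolation=2),cv2.resize(b,(428,450),interpolation=2)]))"
```

```text
(no output)
```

View pics/p3.png

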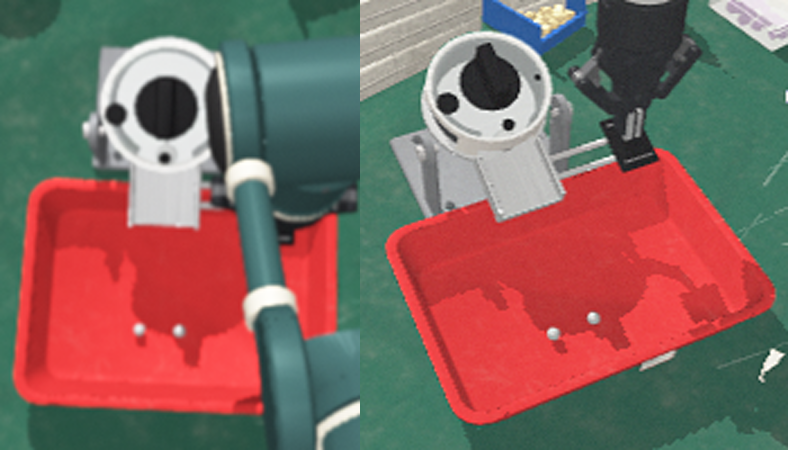

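Both small balls lie in the tray, at about (138,330) and (178,331) in the left panel, and the cap is still aligned with the cup tipped. I'll let the lever up gently and retreat.

Emit:
jog_arm(deltas=[0, 0, -0.006, 0, 0, 0, -1, -0.001, 0, -0.012, 0, 0, 0, -1, -0.002, 0, -0.018, 0, 0, 0, -1, -0.003, 0, -0.024, 0, 0, 0, -1, -0.004, 0, -0.03, 0, 0, 0, -1, -0.004, 0, -0.05, 0, 0, 0, -1, -0.004, 0, -0.09, 0, 0, 0, -1, -0.004, 0, -0.12, 0, 0, 0, -1])

```text
time: 11.75
tool_pos: [0.5581, -0.0075, 0.2537]
tcp_rot: [-0.308, -3.126, 0.0]
wrist_force: [0.6, -0.4, 0.5]
width: 0.002
grip_force: 0.0
```

Emit:
jog_arm(deltas=[0, -0.05, 0, 0, 0, 0, -1, 0, -0.1, 0, 0, 0, 0, -1, 0, -0.15, 0, 0, 0, 0, -1, 0, -0.2, 0, 0, 0, 0, -1, 0, -0.2, 0, 0, 0, 0, -1, 0, -0.2, 0, 0, 0, 0, -1, 0, -0.2, 0, 0, 0, 0, -1, 0, -0.2, 0, 0, 0, 0, -1])

```text
time: 12.55
tool_pos: [0.5194, -0.2021, 0.2521]
tcp_rot: [-0.305, -3.126, -0.001]
wrist_force: [-0.1, 1.2, 0.4]
width: -0.001
grip_force: 0.0
```

```bash
python3 -c "
from h import *
from workcell import read_camera
a=read_camera('top')['color'][140:340,190:350];b=read_camera('scene')['color'][150:350,210:400]
cv2.imwrite('pics/p4.png',np.hstack([cv2.resize(a,(360,450),interpolation=2),cv2.resize(b,(428,450),interpolation=2)]))"
```

```text
(no output)
```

View pics/p4.png

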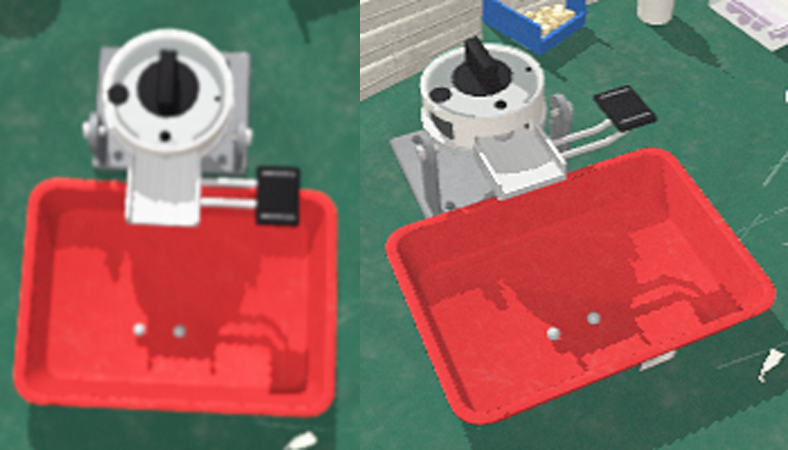

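The lever is back up, both small balls are at rest in the tray, the 12 mm disc (165,136) still faces the spout, and no large ball is outside the cup.

```bash
python3 -c "
from workcell import finish_job
print(finish_job())"
```

```text
the job is handed in; nothing more can be done
None
```

The job is handed in: in the last pictures the cap's 16 mm opening faced the spout, both small balls lay in the tray, no large ball was outside the cup, and the lever was back up; the hand-in gave no verdict.

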